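# Refit the dust tray of a bench sander and lock it with the quarter-turn stud

## Task

Slide the emptied dust tray across the gap and fully home into the bay of the bench sander, keeping it level and not lifting it. Then lock up with the wing-headed quarter-turn fastener on the sloping hood: turn it clockwise under light pressure until it drops into its hidden slot, push it right in, turn it a quarter turn clockwise to its stop and let it spring back into its notch. Do not shift the sanding belts, the cork block or the bottle on the bench.

Things in the scene. Friction and masses are not known exactly. Their poses are not given: they have to be found in the camera images.
- bay_home (a point): Where the tray's centre lies when the tray is home in the grey bay under the sander's green hood; 57.5 mm above the bench. x points level into the bay (the way the tray slides), z up. The bay is open towards -x, 144 mm wide inside with flared mouth, floor 40 mm above the bench, roof 86 mm; its floor begins 67 mm before this point (-x), its back stop is 55 mm beyond it.
- board_edge (a point): Middle of the far edge of the fixed plywood rest board, on its top face, 40 mm above the bench. Axes as bay_home. The board is 140 mm long (towards -x) and 190 mm wide. From this edge an open gap of 40 mm leads to the front edge of the bay floor, which is at the same height; bay_home is 107 mm ahead.
- hood_edge (a point): Middle of the lower front edge of the green hood (200 mm wide), 100 mm above the bench, 47 mm before bay_home. Axes as bay_home. From this edge the hood face rises away (+x) at 25 degrees to 170 mm height; behind that a sanding-belt unit reaches 219 mm. The fastener stands on this face, in the middle of its width, 61 mm up the slope from this edge.
- tray_center (a point): Centre of the loose aluminium dust tray (open box 110 mm in its x, 130 mm wide in y, 35 mm high, 4 mm walls, about 0.4 kg), half-way up; x points towards the bay. It starts on the rest board, a little turned and off-centre. Its underside is 17.5 mm below this point.
- tray_fin (a point): Grip point on the tray's upright fin, 77 mm behind the tray's centre (-x of the tray) and 40 mm above its underside. The fin is 12 mm thick (tray y), 42 mm long (tray x), from 10 to 60 mm above the tray's underside: it can be pinched from above across its thickness. Axes as the tray.
- wing (a point): Centre of the fastener's black wing head: a bar 70 mm long (x), 14 mm thick (y), 30 mm high (z). z is the stud's axis, pointing out square to the hood's slope, 25 degrees from vertical, leaning towards -x of bay_home. When out, 51 mm above the hood face; the stud below the wing is 14 mm thick. The wing starts roughly up and down the slope. It moves with joints fastener and plunge.
- fastener (a joint): Turn of the wing about its axis, rad, growing clockwise as seen looking onto the hood. Nearly free while the stud is out. The hidden slot takes the stud's cross-bar at one angle, unknown, 0.3 to 1.15 rad clockwise from where the wing starts, with about 0.1 rad of play either way. Once in, a stop is met about 1.6 rad (a quarter turn) clockwise from the slot's angle.
- plunge (a joint): How far the stud is pressed in, m: 0 = sprung out, 0.018 = bottomed. A spring pushes it out, 6 N at 0 and 11 N at 0.018. Slot not lined up: it stops at 0.003. Lined up, it goes on; past 0.015 it is below the slotted plate and turns clockwise, and is then held in (0.015 if let go on the way). At the stop, let go, it springs back to 0.012 into its notch: locked.
- belt_roll: bystander: brown sanding-belt ring, 100 mm across, 75 mm high, standing on the bench to the left of the rest board; origin at its underside's centre
- sanding_block: bystander: cork sanding block 110 x 60 x 35 mm on the bench to the right of the rest board; origin at its underside's centre
- wide_belt: bystander: brown sanding-belt ring, 130 mm across, 100 mm high, on the right of the bench; origin at its underside's centre
- oil_bottle: bystander: black bottle 60 mm across, 150 mm high, on the left of the bench; origin at its underside's centre
There are look-alikes about, which are no part of the job. What is shaped like the part that bears tray_center but blue or turquoise is not meant.

How it is judged:
On the way, in this order (a step that is already met when the one before it is completed fails the run):
1. the tray is home in the bay (x of tray_center in the frame of bay_home above -0.008 m and distance between tray_center and bay_home below 0.015 m), for 0.2 s.
2. the stud is pushed in through its slot (value of joint plunge above 0.0143 m), for 0.05 s.
At the end, for the whole second after the job is handed in: The tray is pushed into the bay to within 8 mm of its home depth (its centre within 15 mm of its home point) and at rest, and the stud, let go, stands pressed in by 9.5 to 13.6 mm: sprung back into its notch (12 mm), neither out nor still on the way (15 mm) (all of step 1 and value of joint plunge between 0.0095 and 0.0136 m and linear speed of tray below 0.01 m/s and velocity of joint plunge between -0.005 and 0.005 m/s); the robot touches nothing.
It fails at once if the tray tilts more than about 7 degrees (sags into the gap) (angle between tray_center's own z axis and vertical above 0.12 rad).
It fails at once if the tray is lifted more than 15 mm off the surfaces, or drops into the gap (height (world z) of tray_center above 0.0725 m or height (world z) of tray_center below 0.047 m).
It fails at once if a bystander is moved by more than 30 mm (distance of any of belt_roll, sanding_block, wide_belt, oil_bottle from where it was at the start of the episode above 0.03 m).
It also fails if it takes over 67 s, if anything falls off the work surface, if the arm or the gripper's body presses on something with over 40 N, if the wrist force passes 120 N, or if a joint passes its speed limit or range.

## Robot

A 6-joint arm with a two-finger parallel gripper is mounted at the origin on the work surface. World frame = base frame: x ahead of the robot, y to its left, z up, the work surface at z = 0. Lengths are in m, angles in rad, forces in N, time in s.
With the tool pointing down it reaches from about 0.425 to 0.95 m from the base axis. Payload 3.5 kg.
Tool frame: the origin (TCP) lies between the finger pads; the fingertips stand 25 mm ahead of it and the grasp point (between the pads) lies 6 mm ahead of it (ctrl.finger_overhang is the distance from the TCP to the fingertips, in m); x points along the fingers, y is the direction in which the jaws open and shut, and the axes are right-handed (so a half turn about x gives the same grasp; the last joint's range is limited). The gripper opens to 85 mm and grips with 20 to 120 N. Pads are 22 mm wide; open, the fingers measure 114 mm over their backs; the gripper's body (76 mm by 85 mm) begins 54 mm behind the grasp point. The pads swing forward as they close: fully open they stand 13 mm farther back than shut.
Start: joints at [-1.458, 0.286, 1.577, -0, 1.279, -0.15], TCP at [0.175, -0.652, 0.256] pointing down, gripper open.
Joint ranges: [-2.77, 2.77], [-0.9, 2.22], [0.21, 2.48], [-1.53, 4.67], [0.24, 2.81], [-2.84, 2.84]. Speed limits (rad/s): [2.79, 2.79, 3.14, 3.14, 3.14, 3.14].

## Interface

Orientations are given as a unit quaternion [x, y, z, w].
In Python, from plant import ctrl gives the robot as it stands.
- The arm moves only by the tool play_rows, never from a script. Its argument "targets" is a list of rows, each an object with "delta_pos": the shift along the world's x, y, z normalised to -1 to 1, where 1 is 1000 mm, a list of three; "delta_rot": the turn, a rotation vector about the world's x, y, z normalised to -1 to 1, where 1 is pi rad, a list of three; "claw": the finger opening in mm, from 0 to 85.4. In form: [{"delta_pos": [tx, ty, tz], "delta_rot": [wx, wy, wz], "claw": claw}, ...]. A call has 1 to 20 rows; each row is the pose to reach, as a shift and turn from the pose measured when the call began, turning the shorter way round; what a row does not reach only later rows make up. A row lasts 1/12 s, in which the tool goes at most 41.7 mm and 7.16 degrees, less where a joint would pass 70% of its speed; a pose out of reach is approached as far as the arm can. A call with a number of a shift or a turn outside -1 to 1 is refused whole. A call with a gripper value outside its range is refused whole. The fingers move at their own pace and stop on an object; "newtons" is the grip in N (left out, the last holds). Time passes only in rows, so rows that repeat a pose let the fingers close. It gives the time, the measured TCP pose, the force and the opening at its end, in the units of the state.
- ctrl.get_state(): the state, without advancing time (a new reading comes with each control period).
- ctrl.read_camera(name): name is "scene" or "top"; returns the picture (480x640x3 uint8, blue, green, red); there is no depth.
- ctrl.calibration(name): a dict with "fx", "fy", "cx", "cy" (pixels), "camera_from_world" (4x4, takes a point from world to camera coordinates). Camera axes: x right, y down, z forward; pixel columns grow to the right and rows downward; lengths in m; the calibration is good to about 2 mm. A picture is of the moment at which its call begins. calibration takes no time and is no camera call.
- ctrl.sign_off(): hands the job in, once; it reports no verdict.
The state is a dict: "time": time; "qpos": joint angles; "dq": joint speeds; "joint_efforts": joint torques, N m; "eef_pos": TCP position; "tcp_rot": TCP orientation; "contact_force": force on the tool from outside, world axes, zero at the start; "wrist_torque": the same for the moment, N m; "opening": opening from 0.0 (shut) to 1.0 (fully open).
Only numpy, scipy, OpenCV 4.12 (cv2) and the standard library are available. Lean on these libraries where they do the work, as an engineer would, in place of code of your own. Each camera call takes 0.05 s, during which the arm holds its last target. There are 200 camera calls.

## Working session

There is one attempt and no reset: what is moved stays moved. The work goes in short steps, Python scripts to look and compute and a tool call to move; the robot and the scene stay as the last step left them, time stands still between calls to the robot, and variables do not carry over. Pictures are saved under pics/ and viewed, about 8 in all and at most 12, crops included, and the job is handed in when it is done.

Besides the shell and the picture viewer there is one more tool, called after "Call:" by a JSON object that holds its "method" and its "body", one argument or row to a line. play_rows: Moves the arm, as the interface text tells. Its arguments: {"type":"object","properties":{"targets":{"type":"array"},"newtons":{"type":"number"}},"required":["targets"]}

```bash
ls; mkdir -p pics
python3 - <<'E'
from plant import ctrl
import cv2
for n in("scene","top"):
    cv2.imwrite(f"pics/{n}0.png",ctrl.read_camera(n)); c=ctrl.calibration(n); print(n,c)
print(ctrl.get_state())
E
```

```text
pics
scene {'fx': 506.2505963955886, 'fy': 506.2505963955886, 'cx': 323.4472460888458, 'cy': 234.14517995966594, 'camera_from_world': array([[ 0.35023171,  0.93665809,  0.00306314, -0.1469062 ],
       [ 0.73917206, -0.27437693, -0.61509509, -0.3226944 ],
       [-0.57529333,  0.21768999, -0.78844699,  1.59771174],
       [ 0.        ,  0.        ,  0.        ,  1.        ]])}
top {'fx': 534.1802148574872, 'fy': 534.1802148574872, 'cx': 316.99527916754374, 'cy': 231.24232942747602, 'camera_from_world': array([[-0.055603  , -0.99844843,  0.00300513, -0.00730235],
       [-0.97699883,  0.05378741, -0.20634971,  0.54333659],
       [ 0.2058679 , -0.01440967, -0.97847369,  1.55572773],
       [ 0.        ,  0.        ,  0.        ,  1.        ]])}
{'time': 0.1, 'qpos': array([-1.45800371e+00,  2.87134473e-01,  1.57804083e+00, -1.92210112e-07,
        1.27861404e+00, -1.50032610e-01]), 'dq': array([-0.0014022 , -0.0009109 , -0.00324971,  0.00030431,  0.00032441,
       -0.00174767]), 'joint_efforts': array([ 1.64702335e-03, -4.07293904e+01, -2.93697739e+01, -5.17254148e-05,
        3.43678003e-03,  4.82065332e-06]), 'eef_pos': array([ 0.17531661, -0.65126853,  0.25504163]), 'tcp_rot': array([ 0.70102392,  0.09343201, -0.70099513,  0.09187898]), 'contact_force': array([-0.65868648,  0.37225312, -0.0860223 ]), 'wrist_torque': array([-0.04185072, -0.0230042 , -0.00874261]), 'opening': 1.0045461667255862}
```

View pics/scene0.png

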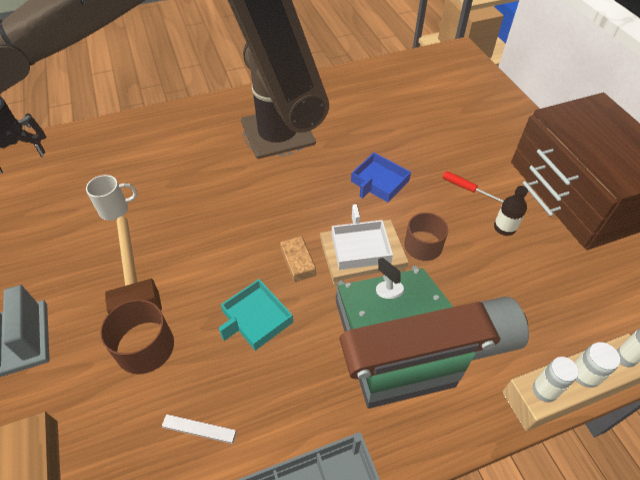

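View pics/top0.png

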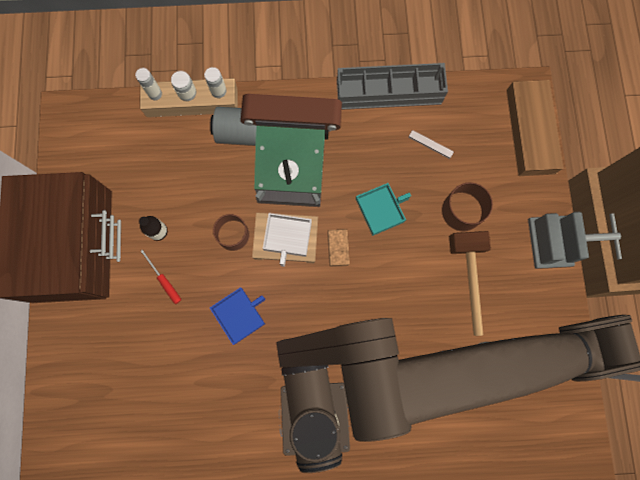

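The overview shows the board and white tray at top px (285,237), with the fin at (283,257). The hood is at (290,165) and the wing at (288,171). The blue and turquoise trays are decoys. I'll enlarge both views next.

Run:
```python
import cv2,numpy as np
a=cv2.imread("pics/top0.png")[110:280,240:350]   # x5 -> 550x850
b=cv2.imread("pics/scene0.png")[195:335,310:470]
a=cv2.resize(a[:150],None,fx=4,fy=4,interpolation=cv2.INTER_CUBIC)
b=cv2.resize(b[:,:],None,fx=5,fy=4.28,interpolation=cv2.INTER_CUBIC)
cv2.imwrite("pics/ta.png",cv2.resize(cv2.imread("pics/top0.png")[120:270,235:345],(440,600),interpolation=cv2.INTER_CUBIC))
cv2.imwrite("pics/sb.png",cv2.resize(cv2.imread("pics/scene0.png")[195:345,310:510],(800,600),interpolation=cv2.INTER_CUBIC))
```

```text
(no output)
```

View pics/ta.png

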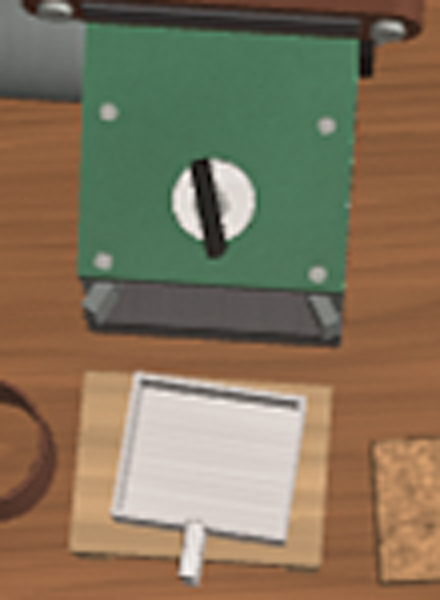

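View pics/sb.png

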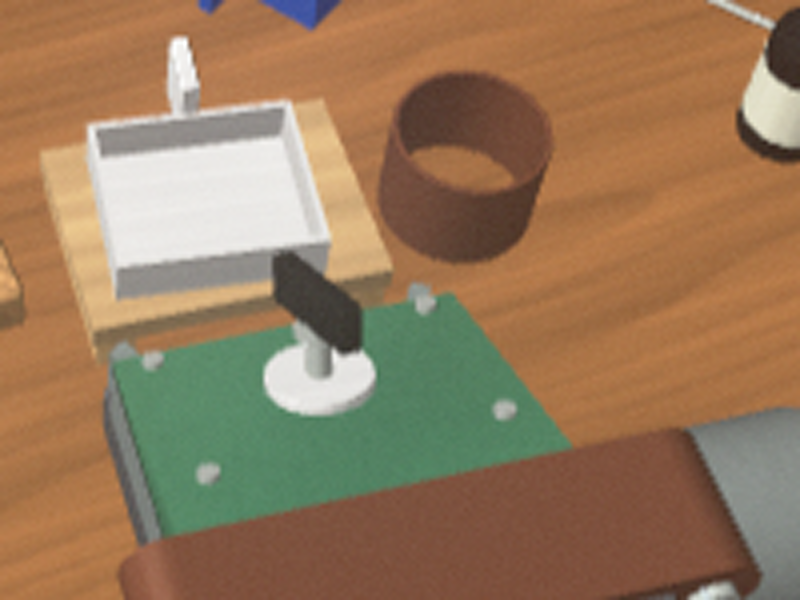

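The top crop (4x, origin 235,120) shows:
- board far corners at (85,372) and (333,388)
- hood edge from (78,277) to (343,292)
- tray rim corners at (137,373), (306,397), (285,545) and (112,518)
- fin near (192,550)
- wing from (200,160) to (217,255)

The scene crop agrees. I'll fit poses using both views.

```bash
cat > h.py <<'E'
import numpy as np, cv2
from scipy.optimize import least_squares
from scipy.spatial.transform import Rotation as R
from plant import ctrl
def proj(n,P):
    c=ctrl.calibration(n);M=c["camera_from_world"];p=np.atleast_2d(P)@M[:3,:3].T+M[:3,3]
    return np.c_[c["fx"]*p[:,0]/p[:,2]+c["cx"],c["fy"]*p[:,1]/p[:,2]+c["cy"]]
def place(v,P):
    P=np.atleast_2d(P); return np.c_[(P[:,:2]@np.array([[np.cos(v[2]),np.sin(v[2])],[-np.sin(v[2]),np.cos(v[2])]]))+v[:2],P[:,2]]
def fit(obs,x0):
    f=lambda v:np.concatenate([(proj(n,place(v,P))-px).ravel() for n,P,px in obs])
    r=least_squares(f,x0,loss="soft_l1"); return r.x,np.abs(r.fun).reshape(-1,2).round(1).tolist()
def crop(n,uv,o,s=4): return np.array(uv)/s+np.array(o)
E
python3 - <<'E'
from h import *
T=lambda *uv:crop("top",uv,(235,120)); S=lambda *uv:crop("scene",uv,(310,195))
# bay frame, origin bay_home xy
H=[[-.047,.1,.1],[-.047,-.1,.1]]; B=[[-.107,.095,.04],[-.107,-.095,.04]]
b,e=fit([("top",H,T((78,277),(343,292))),("top",B,T((85,372),(333,388))),("scene",H,S((455,292),(112,362))),("scene",B,S((391,268),(93,334)))],[.75,.05,0])
print("bay",b,e)
t4=[[.055,.065,.075],[.055,-.065,.075],[-.055,-.065,.075],[-.055,.065,.075]]
t,e=fit([("top",t4,T((137,373),(306,397),(285,545),(112,518))),("scene",t4,S((328,240),(115,270),(88,125),(291,101)))],[.6,.05,0])
print("tray",t,e,"fin",place(t,[-.077,0,.08]))
# tray in bay frame
d=t[:2]-b[:2];c,s=np.cos(b[2]),np.sin(b[2]);print("tray in bay",c*d[0]+s*d[1],-s*d[0]+c*d[1],t[2]-b[2])
ax=np.array([-np.sin(np.radians(25)),0,np.cos(np.radians(25))])
foot=np.array([-.047+.061*np.cos(np.radians(25)),0,.1+.061*np.sin(np.radians(25))])
w=foot+.051*ax; W=place(b,w)[0];print("wing expected",W, "axis",R.from_euler("z",b[2]).apply(ax))
print("proj wing",(proj("top",W)-[235,120])*4,(proj("scene",W)-[310,195])*4)
u=np.array([np.cos(np.radians(25)),0,np.sin(np.radians(25))]);yy=np.array([0,1.,0])
for th in np.arange(-.4,.41,.1):
    a=u*np.cos(th)-yy*np.sin(th)  # clockwise positive
    P=place(b,[w+.015*ax+.035*a,w+.015*ax-.035*a]);print(round(th,2),((proj("top",P)-[235,120])*4).round().tolist(),((proj("scene",P)-[310,195])*4).round().tolist())
E
```

```text
bay [ 0.71160179  0.04015236 -0.1131735 ] [[0.9, 1.6], [0.2, 1.6], [0.4, 0.9], [0.7, 1.4], [1.8, 0.8], [0.3, 0.5], [0.3, 0.3], [0.7, 1.1]]
tray [ 0.53739293  0.0528313  -0.20560254] [[0.8, 1.0], [0.2, 0.7], [0.6, 1.9], [0.7, 1.6], [0.3, 0.4], [0.5, 1.2], [1.2, 0.6], [1.2, 0.6]] fin [[0.46201469 0.06855139 0.08      ]]
tray in bay -0.1745262596282253 -0.007075938097630845 -0.09242904430043161
wing expected [0.69841792 0.04165083 0.17200141] axis [-0.41991465  0.04772715  0.90630779]
proj wing [[206.24247928 204.48300806]] [[313.67488004 301.1249339 ]]
-0.4 [[187.0, 160.0], [222.0, 253.0]] [[359.0, 302.0], [268.0, 253.0]]
-0.3 [[192.0, 159.0], [217.0, 255.0]] [[354.0, 305.0], [274.0, 251.0]]
-0.2 [[197.0, 158.0], [212.0, 255.0]] [[348.0, 307.0], [279.0, 249.0]]
-0.1 [[202.0, 157.0], [208.0, 256.0]] [[342.0, 309.0], [285.0, 247.0]]
-0.0 [[207.0, 157.0], [203.0, 256.0]] [[335.0, 310.0], [291.0, 245.0]]
0.1 [[212.0, 158.0], [198.0, 255.0]] [[329.0, 311.0], [297.0, 244.0]]
0.2 [[216.0, 159.0], [193.0, 254.0]] [[322.0, 312.0], [304.0, 243.0]]
0.3 [[221.0, 160.0], [188.0, 253.0]] [[315.0, 313.0], [310.0, 243.0]]
0.4 [[226.0, 162.0], [184.0, 251.0]] [[308.0, 313.0], [317.0, 243.0]]
```

```bash
cat >> h.py <<'E'
bay=np.array([0.7116,0.04015,-0.1132]); tray=np.array([0.5374,0.0528,-0.2056])
def orient(xdir,ydir,q0=None):
    x=np.array(xdir,float);x/=np.linalg.norm(x);y=np.array(ydir,float);y-=x*(x@y);y/=np.linalg.norm(y)
    return R.from_matrix(np.c_[x,y,np.cross(x,y)])
def rel(p,o,s=None):
    s=s or ctrl.get_state();r0=R.from_quat(s["tcp_rot"])
    return ((np.array(p)-s["eef_pos"])).round(4).tolist(),((o*r0.inv()).as_rotvec()/np.pi).round(4).tolist()
def down(yaw,tilt,sgn=1): # tool leaning back by tilt
    h=np.array([np.cos(yaw),np.sin(yaw),0]);l=np.array([-np.sin(yaw),np.cos(yaw),0])
    return orient(np.sin(tilt)*h-np.cos(tilt)*np.array([0,0,1]),sgn*l)
E
python3 - <<'E'
from h import *
s=ctrl.get_state();print(R.from_quat(s["tcp_rot"]).as_matrix().round(3))
g=place(tray,[-.082,0,.082])[0]
for sg in(1,-1):
  for tl in (0,.35):
    o=down(tray[2],tl,sg); x=o.as_matrix()[:,0]
    tcp=g-.006*x
    print(sg,tl,tcp.round(4),rel(tcp+[0,0,.12],o), rel(tcp,o)[0])
E
```

```text
[[-0.     0.26  -0.966]
 [ 0.002 -0.966 -0.26 ]
 [-1.    -0.002 -0.   ]]
1 0 [0.4571 0.0695 0.088 ] ([0.2818, 0.7208, -0.047], [-0.0001, -0.001, 0.8509]) [0.2818, 0.7208, -0.167]
1 0.35 [0.4551 0.07   0.0876] ([0.2798, 0.7212, -0.0474], [-0.1527, -0.0053, 0.8396]) [0.2798, 0.7212, -0.1674]
-1 0 [0.4571 0.0695 0.088 ] ([0.2818, 0.7208, -0.047], [-0.0007, 0.0001, -0.1491]) [0.2818, 0.7208, -0.167]
-1 0.35 [0.4551 0.07   0.0876] ([0.2798, 0.7212, -0.0474], [0.0025, -0.1123, -0.1477]) [0.2798, 0.7212, -0.1674]
```

Call:
{"method": "play_rows", "body": {
  "targets": [
    {"delta_pos":[0.245,0.35,0.02],"delta_rot":[0,0,0.45],"claw":60},
    {"delta_pos":[0.245,0.35,0.02],"delta_rot":[0,0,0.45],"claw":60},
    {"delta_pos":[0.245,0.35,0.02],"delta_rot":[0,0,0.45],"claw":60},
    {"delta_pos":[0.245,0.35,0.02],"delta_rot":[0,0,0.45],"claw":60},
    {"delta_pos":[0.245,0.35,0.02],"delta_rot":[0,0,0.45],"claw":60},
    {"delta_pos":[0.245,0.35,0.02],"delta_rot":[0,0,0.45],"claw":60},
    {"delta_pos":[0.245,0.35,0.02],"delta_rot":[0,0,0.45],"claw":60},
    {"delta_pos":[0.245,0.35,0.02],"delta_rot":[0,0,0.45],"claw":60},
    {"delta_pos":[0.245,0.35,0.02],"delta_rot":[0,0,0.45],"claw":60},
    {"delta_pos":[0.28,0.6,-0.02],"delta_rot":[0,0,0.8],"claw":60},
    {"delta_pos":[0.28,0.6,-0.02],"delta_rot":[0,0,0.8],"claw":60},
    {"delta_pos":[0.28,0.6,-0.02],"delta_rot":[0,0,0.8],"claw":60},
    {"delta_pos":[0.28,0.6,-0.02],"delta_rot":[0,0,0.8],"claw":60},
    {"delta_pos":[0.28,0.6,-0.02],"delta_rot":[0,0,0.8],"claw":60},
    {"delta_pos":[0.28,0.6,-0.02],"delta_rot":[0,0,0.8],"claw":60},
    {"delta_pos":[0.28,0.6,-0.02],"delta_rot":[0,0,0.8],"claw":60},
    {"delta_pos":[0.28,0.721,-0.047],"delta_rot":[0,0,0.85],"claw":60},
    {"delta_pos":[0.28,0.721,-0.047],"delta_rot":[0,0,0.85],"claw":60},
    {"delta_pos":[0.28,0.721,-0.047],"delta_rot":[0,0,0.85],"claw":60},
    {"delta_pos":[0.28,0.721,-0.047],"delta_rot":[0,0,0.85],"claw":60}
  ]
}}

```text
time: 1.77
eef_pos: [0.4534, 0.0743, 0.206]
tcp_rot: [0.129, 0.697, -0.13, 0.694]
contact_force: [-0.8, 0.2, -0.3]
opening: 0.703
```

Run:
```python
from h import *
s=ctrl.get_state();print(s["time"],s["qpos"].round(3),s["eef_pos"].round(4))
g=place(tray,[-.082,0,.082])[0]
o=down(tray[2],.3); print(rel(g-.006*o.as_matrix()[:,0]+[0,0,.10],o))
```

```text
1.7667 [-0.059 -0.152  2.135 -0.     1.164 -1.262] [0.4534 0.0743 0.206 ]
([0.002, -0.0044, -0.0183], [-0.027, -0.0932, 0.0513])
```

Call:
{"method": "play_rows", "body": {
  "targets": [
    {"delta_pos":[0.002,-0.0044,-0.0183],"delta_rot":[-0.027,-0.0932,0.0513],"claw":60},
    {"delta_pos":[0.002,-0.0044,-0.0183],"delta_rot":[-0.027,-0.0932,0.0513],"claw":60},
    {"delta_pos":[0.002,-0.0044,-0.0183],"delta_rot":[-0.027,-0.0932,0.0513],"claw":60},
    {"delta_pos":[0.002,-0.0044,-0.0183],"delta_rot":[-0.027,-0.0932,0.0513],"claw":60},
    {"delta_pos":[0.002,-0.0044,-0.0183],"delta_rot":[-0.027,-0.0932,0.0513],"claw":60}
  ]
}}

```text
time: 2.18
eef_pos: [0.4545, 0.0702, 0.1873]
tcp_rot: [0.061, 0.591, -0.083, 0.8]
contact_force: [-0.0, -0.2, -0.0]
opening: 0.697
```

Run:
```python
from h import *
s=ctrl.get_state();print(s["time"],s["qpos"].round(3),s["eef_pos"].round(4))
g=place(tray,[-.082,0,.082])[0]
o=down(tray[2],.3); print(rel(g-.006*o.as_matrix()[:,0],o))
a=ctrl.read_camera("top")[200:300,230:340];b=ctrl.read_camera("scene")[150:290,310:420]
cv2.imwrite("pics/g1.png",np.hstack([cv2.resize(a,(400,364),interpolation=2),cv2.resize(b,(286,364),interpolation=2)]))
```

```text
2.1833 [-0.045 -0.28   2.294 -0.064  0.834 -1.373] [0.4545 0.0702 0.1873]
([0.0009, -0.0003, -0.0995], [-0.0002, -0.0007, 0.0003])
```

View pics/g1.png

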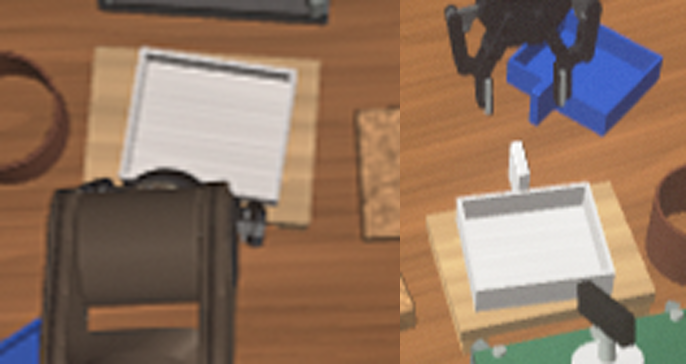

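The tilted pose is reachable and the jaws are centred over the fin, which is at scene crop (517,165). Now I'll descend and grip.

Call:
{"method": "play_rows", "body": {
  "targets": [
    {"delta_pos":[0.001,0,-0.03],"delta_rot":[0,0,0],"claw":50},
    {"delta_pos":[0.001,0,-0.05],"delta_rot":[0,0,0],"claw":50},
    {"delta_pos":[0.001,0,-0.07],"delta_rot":[0,0,0],"claw":50},
    {"delta_pos":[0.001,0,-0.085],"delta_rot":[0,0,0],"claw":50},
    {"delta_pos":[0.001,0,-0.095],"delta_rot":[0,0,0],"claw":50},
    {"delta_pos":[0.001,0,-0.099],"delta_rot":[0,0,0],"claw":50},
    {"delta_pos":[0.001,0,-0.099],"delta_rot":[0,0,0],"claw":50},
    {"delta_pos":[0.001,0,-0.099],"delta_rot":[0,0,0],"claw":50}
  ]
}}

```text
time: 2.95
eef_pos: [0.458, 0.0694, 0.09]
tcp_rot: [0.062, 0.59, -0.083, 0.801]
contact_force: [-0.3, -0.4, -0.7]
opening: 0.583
```

Call:
{"method": "play_rows", "body": {
  "targets": [
    {"delta_pos":[-0.002,0,-0.002],"delta_rot":[0,0,0],"claw":30},
    {"delta_pos":[-0.002,0,-0.002],"delta_rot":[0,0,0],"claw":20},
    {"delta_pos":[-0.002,0,-0.002],"delta_rot":[0,0,0],"claw":12},
    {"delta_pos":[-0.002,0,-0.002],"delta_rot":[0,0,0],"claw":5},
    {"delta_pos":[-0.002,0,-0.002],"delta_rot":[0,0,0],"claw":5},
    {"delta_pos":[-0.002,0,-0.002],"delta_rot":[0,0,0],"claw":5},
    {"delta_pos":[-0.002,0,-0.002],"delta_rot":[0,0,0],"claw":5},
    {"delta_pos":[-0.002,0,-0.002],"delta_rot":[0,0,0],"claw":5}
  ],
  "newtons": 30
}}

```text
time: 3.62
eef_pos: [0.4565, 0.0695, 0.0888]
tcp_rot: [0.062, 0.59, -0.083, 0.801]
contact_force: [-1.9, -0.4, 6.7]
opening: 0.137
```

Run:
```python
from h import *
s=ctrl.get_state();print(s["time"],s["qpos"].round(3),s["eef_pos"].round(4),s["contact_force"].round(1),s["opening"])
r=R.from_quat(s["tcp_rot"]).as_matrix();gp=s["eef_pos"]+.006*r[:,0];print("grasp",gp, "y yaw",np.arctan2(r[1,1],r[0,1])-np.pi/2)
# grip offset along tray: project on tray x
h=np.array([np.cos(tray[2]),np.sin(tray[2])]);off=(gp[:2]-tray[:2])@h;print("off",off, (gp[:2]-tray[:2])@[-h[1],h[0]])
# align to bay: centre at bay x=-0.12, y=0, then home
o=down(bay[2],.3)
for X in(-.15,-.12,-.09,-.06,-.03,0.,.003):
    p=place(bay,[X+off,0,0])[0]; p[2]=gp[2]; print(X,rel(p-.006*o.as_matrix()[:,0],o))
```

```text
3.6167 [-0.046 -0.098  2.354 -0.085  0.589 -1.345] [0.4565 0.0695 0.0888] [-1.9 -0.4  6.7] 0.1368656207187005
grasp [0.4582586  0.06912357 0.08310533] y yaw -0.20780008897538726
off -0.08080710864978255 -0.00017730361245878526
-0.15 ([0.024, -0.0031, 0.0], [-0.0002, 0.0005, 0.0301])
-0.12 ([0.0538, -0.0065, 0.0], [-0.0002, 0.0005, 0.0301])
-0.09 ([0.0836, -0.0098, 0.0], [-0.0002, 0.0005, 0.0301])
-0.06 ([0.1134, -0.0132, 0.0], [-0.0002, 0.0005, 0.0301])
-0.03 ([0.1432, -0.0166, 0.0], [-0.0002, 0.0005, 0.0301])
0.0 ([0.173, -0.02, 0.0], [-0.0002, 0.0005, 0.0301])
0.003 ([0.176, -0.0203, 0.0], [-0.0002, 0.0005, 0.0301])
```

Call:
{"method": "play_rows", "body": {
  "targets": [
    {"delta_pos":[0.0,0,0.001],"delta_rot":[0,0,0],"claw":5},
    {"delta_pos":[0.004,-0.0005,0.001],"delta_rot":[0,0,0.005],"claw":5},
    {"delta_pos":[0.008,-0.001,0.001],"delta_rot":[0,0,0.01],"claw":5},
    {"delta_pos":[0.012,-0.0015,0.001],"delta_rot":[0,0,0.015],"claw":5},
    {"delta_pos":[0.016,-0.002,0.001],"delta_rot":[0,0,0.02],"claw":5},
    {"delta_pos":[0.02,-0.0026,0.001],"delta_rot":[0,0,0.025],"claw":5},
    {"delta_pos":[0.024,-0.0031,0.001],"delta_rot":[0,0,0.03],"claw":5},
    {"delta_pos":[0.024,-0.0031,0.001],"delta_rot":[0,0,0.03],"claw":5},
    {"delta_pos":[0.024,-0.0031,0.001],"delta_rot":[0,0,0.03],"claw":5}
  ]
}}

```text
time: 4.37
eef_pos: [0.48, 0.0663, 0.0891]
tcp_rot: [0.034, 0.592, -0.046, 0.804]
contact_force: [-0.1, -0.5, -1.7]
opening: 0.137
```

```bash
cat >> h.py <<'E'
def yawgrip():
    s=ctrl.get_state();r=R.from_quat(s["tcp_rot"]).as_matrix();gp=s["eef_pos"]+.006*r[:,0]
    d=gp[:2]-bay[:2];c,q=np.cos(bay[2]),np.sin(bay[2])
    print("t",s["time"],"grip in bay",(c*d[0]+q*d[1]).round(4),(-q*d[0]+c*d[1]).round(4),gp[2].round(4),"yaw",(np.arctan2(r[1,1],r[0,1])-np.pi/2-bay[2]).round(4),"F",s["contact_force"].round(1),"T",s["wrist_torque"].round(2)); return s
E
python3 - <<'E'
from h import *
s=yawgrip()
a=ctrl.read_camera("top")[150:300,230:340];b=ctrl.read_camera("scene")[190:310,290:430]
cv2.imwrite("pics/g2.png",np.hstack([cv2.resize(a,(440,600),interpolation=2),cv2.resize(b,(350,600),interpolation=2)]))
cv2.imwrite("pics/g2.png",np.hstack([cv2.resize(a,(293,400),interpolation=2),cv2.resize(b,(467,400),interpolation=2)]))
E
```

```text
t 4.3667 grip in bay -0.2313 -0.0002 0.0834 yaw -0.0009 F [-0.1 -0.5 -1.7] T [-0.02  0.21 -0.06]
```

View pics/g2.png

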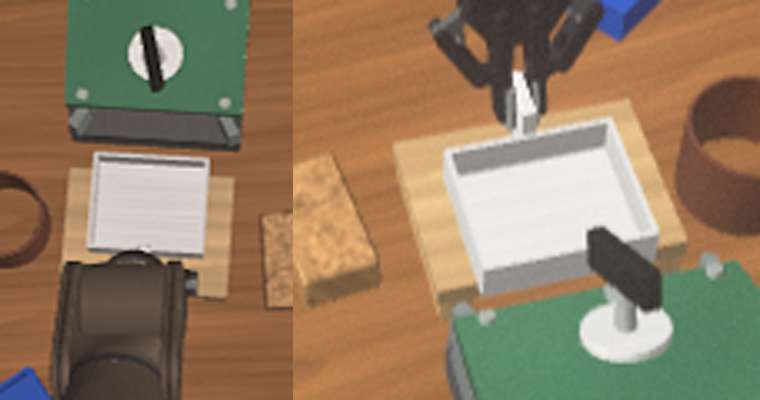

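The tray is gripped, squared to the bay and has its front over the gap. Next I'll slide it across.

Call:
{"method": "play_rows", "body": {
  "targets": [
    {"delta_pos":[0.006,-0.0007,0],"delta_rot":[0,0,0],"claw":5},
    {"delta_pos":[0.012,-0.0014,0],"delta_rot":[0,0,0],"claw":5},
    {"delta_pos":[0.018,-0.0021,0],"delta_rot":[0,0,0],"claw":5},
    {"delta_pos":[0.024,-0.0027,0],"delta_rot":[0,0,0],"claw":5},
    {"delta_pos":[0.03,-0.0034,0],"delta_rot":[0,0,0],"claw":5},
    {"delta_pos":[0.036,-0.0041,0],"delta_rot":[0,0,0],"claw":5},
    {"delta_pos":[0.042,-0.0048,0],"delta_rot":[0,0,0],"claw":5},
    {"delta_pos":[0.048,-0.0055,0],"delta_rot":[0,0,0],"claw":5},
    {"delta_pos":[0.054,-0.0062,0],"delta_rot":[0,0,0],"claw":5},
    {"delta_pos":[0.06,-0.0068,0],"delta_rot":[0,0,0],"claw":5},
    {"delta_pos":[0.06,-0.0068,0],"delta_rot":[0,0,0],"claw":5},
    {"delta_pos":[0.06,-0.0068,0],"delta_rot":[0,0,0],"claw":5}
  ]
}}

```text
time: 5.47
eef_pos: [0.54, 0.0595, 0.0889]
tcp_rot: [0.034, 0.593, -0.046, 0.803]
contact_force: [0.5, 0.1, -2.4]
opening: 0.136
```

```bash
python3 -c "
from h import *
yawgrip()"
```

```text
t 5.4667 grip in bay -0.1709 -0.0001 0.0832 yaw -0.0008 F [ 0.5  0.1 -2.4] T [0.02 0.36 0.01]
```

Call:
{"method": "play_rows", "body": {
  "targets": [
    {"delta_pos":[0.006,-0.0007,0],"delta_rot":[0,0,0],"claw":5},
    {"delta_pos":[0.012,-0.0014,0],"delta_rot":[0,0,0],"claw":5},
    {"delta_pos":[0.018,-0.0021,0],"delta_rot":[0,0,0],"claw":5},
    {"delta_pos":[0.024,-0.0027,0],"delta_rot":[0,0,0],"claw":5},
    {"delta_pos":[0.03,-0.0034,0],"delta_rot":[0,0,0],"claw":5},
    {"delta_pos":[0.036,-0.0041,0],"delta_rot":[0,0,0],"claw":5},
    {"delta_pos":[0.042,-0.0048,0],"delta_rot":[0,0,0],"claw":5},
    {"delta_pos":[0.048,-0.0055,0],"delta_rot":[0,0,0],"claw":5},
    {"delta_pos":[0.054,-0.0062,0],"delta_rot":[0,0,0],"claw":5},
    {"delta_pos":[0.06,-0.0068,0],"delta_rot":[0,0,0],"claw":5},
    {"delta_pos":[0.06,-0.0068,0],"delta_rot":[0,0,0],"claw":5},
    {"delta_pos":[0.06,-0.0068,0],"delta_rot":[0,0,0],"claw":5}
  ]
}}

```text
time: 6.47
eef_pos: [0.6003, 0.0526, 0.0888]
tcp_rot: [0.034, 0.593, -0.046, 0.803]
contact_force: [0.8, 0.6, -1.7]
opening: 0.141
```

```bash
python3 -c "
from h import *
yawgrip()"
```

```text
t 6.4667 grip in bay -0.1102 -0.0002 0.083 yaw -0.0008 F [ 0.8  0.6 -1.7] T [-0.07  0.24  0.01]
```

Call:
{"method": "play_rows", "body": {
  "targets": [
    {"delta_pos":[0.005,-0.0006,0],"delta_rot":[0,0,0],"claw":5},
    {"delta_pos":[0.01,-0.0011,0],"delta_rot":[0,0,0],"claw":5},
    {"delta_pos":[0.015,-0.0017,0],"delta_rot":[0,0,0],"claw":5},
    {"delta_pos":[0.02,-0.0023,0],"delta_rot":[0,0,0],"claw":5},
    {"delta_pos":[0.024,-0.0027,0],"delta_rot":[0,0,0],"claw":5},
    {"delta_pos":[0.027,-0.0031,0],"delta_rot":[0,0,0],"claw":5},
    {"delta_pos":[0.029,-0.0033,0],"delta_rot":[0,0,0],"claw":5},
    {"delta_pos":[0.029,-0.0033,0],"delta_rot":[0,0,0],"claw":5}
  ]
}}

```text
time: 7.13
eef_pos: [0.6291, 0.0495, 0.0888]
tcp_rot: [0.034, 0.593, -0.046, 0.803]
contact_force: [-4.7, 0.7, 2.1]
opening: 0.135
```

```bash
python3 -c "
from h import *
yawgrip()"
```

```text
t 7.1333 grip in bay -0.0812 -0.0 0.0831 yaw -0.001 F [-4.7  0.7  2.1] T [-0.03  0.65 -0.12]
```

Call:
{"method": "play_rows", "body": {
  "targets": [
    {"delta_pos":[0.001,-0.0001,0],"delta_rot":[0,0,0],"claw":5},
    {"delta_pos":[0.002,-0.0002,0],"delta_rot":[0,0,0],"claw":5},
    {"delta_pos":[0.002,-0.0002,0],"delta_rot":[0,0,0],"claw":5},
    {"delta_pos":[0.002,-0.0002,0],"delta_rot":[0,0,0],"claw":5}
  ]
}}

```text
time: 7.47
eef_pos: [0.6294, 0.0499, 0.0888]
tcp_rot: [0.035, 0.595, -0.046, 0.801]
contact_force: [-11.4, 1.1, 6.1]
opening: 0.138
```

```bash
python3 -c "
from h import *
yawgrip()
cv2.imwrite('pics/g3.png',np.hstack([cv2.resize(ctrl.read_camera('top')[140:290,230:340],(293,400),interpolation=2),cv2.resize(ctrl.read_camera('scene')[190:310,290:430],(467,400),interpolation=2)]))"
```

```text
t 7.4667 grip in bay -0.081 0.0004 0.083 yaw -0.0013 F [-11.4   1.1   6.1] T [ 0.07  1.18 -0.19]
```

View pics/g3.png

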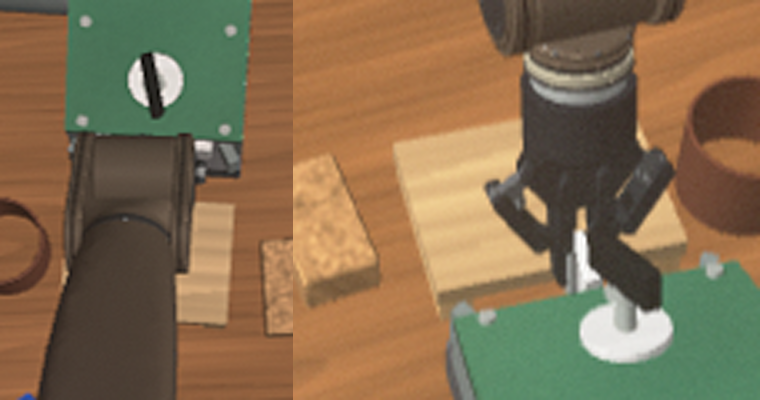

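The tray is against the stop (grip at -0.081 in bay x, which matches home) and the wing is undisturbed. Now I'll release and retract along the tool axis.

Call:
{"method": "play_rows", "body": {
  "targets": [
    {"delta_pos":[-0.001,0,0],"delta_rot":[0,0,0],"claw":15},
    {"delta_pos":[-0.001,0,0],"delta_rot":[0,0,0],"claw":30},
    {"delta_pos":[-0.001,0,0],"delta_rot":[0,0,0],"claw":40},
    {"delta_pos":[-0.001,0,0],"delta_rot":[0,0,0],"claw":40},
    {"delta_pos":[-0.007,0,0.02],"delta_rot":[0,0,0],"claw":40},
    {"delta_pos":[-0.013,0.001,0.04],"delta_rot":[0,0,0],"claw":40},
    {"delta_pos":[-0.025,0.003,0.08],"delta_rot":[0,0,0],"claw":40},
    {"delta_pos":[-0.037,0.004,0.12],"delta_rot":[0,0,0],"claw":40},
    {"delta_pos":[-0.049,0.005,0.16],"delta_rot":[0,0,0],"claw":40},
    {"delta_pos":[-0.049,0.005,0.16],"delta_rot":[0,0,0],"claw":40}
  ]
}}

```text
time: 8.4
eef_pos: [0.584, 0.0549, 0.2603]
tcp_rot: [0.034, 0.588, -0.045, 0.807]
contact_force: [1.4, 0.3, 0.8]
opening: 0.471
```

```bash
cat >> h.py <<'E'
B=R.from_euler("z",bay[2]); ax=B.apply([-np.sin(np.radians(25)),0,np.cos(np.radians(25))])
up=B.apply([np.cos(np.radians(25)),0,np.sin(np.radians(25))]); lat=B.apply([0,1,0])
wing=np.array([0.6984,0.0417,0.1720])
def wpose(th,back=0.,plunge=0.,gz=0.): # gz grasp height over wing centre
    o=orient(-ax,lat*np.cos(th)+up*np.sin(th))   # clockwise: bar=up cos - lat sin
    return wing+ax*(back-plunge+gz+.006),o
E
python3 - <<'E'
from h import *
s=ctrl.get_state();print(s["time"],s["eef_pos"],s["qpos"].round(2),s["contact_force"].round(1))
for b in(.12,.06): print(b,rel(*wpose(-.25,b,0,.002)))
top=ctrl.read_camera("top");sc=ctrl.read_camera("scene")
cv2.imwrite("pics/w1.png",np.hstack([cv2.resize(top[130:250,240:330],(300,400),interpolation=2),cv2.resize(sc[220:320,340:450],(440,400),interpolation=2)]))
E
```

```text
8.4 [0.58400016 0.0548886  0.26032881] [-0.08 -0.05  1.96 -0.01  0.92 -1.53] [1.4 0.3 0.8]
0.12 ([0.0607, -0.0071, 0.0277], [-0.034, -0.0359, 0.0743])
0.06 ([0.0858, -0.0099, -0.0267], [-0.034, -0.0359, 0.0743])
```

View pics/w1.png

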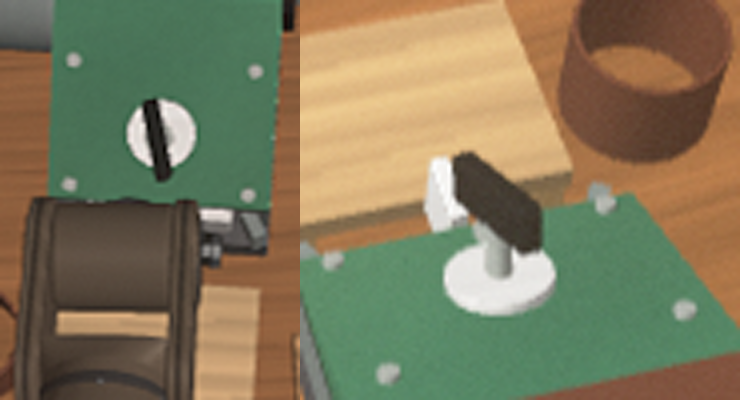

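Tray remains in; the wing is still at about -0.25 rad, with its top bar at (150,100)–(163,180) in the left crop. Next I'll approach along the stud axis.

Call:
{"method": "play_rows", "body": {
  "targets": [
    {"delta_pos":[0.03,-0.0035,0.028],"delta_rot":[-0.017,-0.018,0.037],"claw":50},
    {"delta_pos":[0.0607,-0.0071,0.0277],"delta_rot":[-0.034,-0.0359,0.0743],"claw":50},
    {"delta_pos":[0.0607,-0.0071,0.0277],"delta_rot":[-0.034,-0.0359,0.0743],"claw":50},
    {"delta_pos":[0.0607,-0.0071,0.0277],"delta_rot":[-0.034,-0.0359,0.0743],"claw":50},
    {"delta_pos":[0.0733,-0.0085,0.0005],"delta_rot":[-0.034,-0.0359,0.0743],"claw":50},
    {"delta_pos":[0.0858,-0.0099,-0.0267],"delta_rot":[-0.034,-0.0359,0.0743],"claw":50},
    {"delta_pos":[0.0858,-0.0099,-0.0267],"delta_rot":[-0.034,-0.0359,0.0743],"claw":50},
    {"delta_pos":[0.0858,-0.0099,-0.0267],"delta_rot":[-0.034,-0.0359,0.0743],"claw":50}
  ]
}}

```text
time: 9.17
eef_pos: [0.6657, 0.045, 0.2214]
tcp_rot: [-0.074, 0.546, 0.019, 0.834]
contact_force: [0.1, -0.2, 0.1]
opening: 0.583
```

Run:
```python
from h import *
s=ctrl.get_state();print(s["time"],s["eef_pos"],s["qpos"].round(2),s["contact_force"].round(1))
for b in(.03,.0): print(b,rel(*wpose(-.25,b,0,.002)))
sc=ctrl.read_camera("scene");top=ctrl.read_camera("top")
cv2.imwrite("pics/w2.png",np.hstack([cv2.resize(top[130:250,240:330],(300,400),interpolation=2),cv2.resize(sc[220:320,340:450],(440,400),interpolation=2)]))
```

```text
9.1667 [0.6657025  0.0449651  0.22137618] [-0.08  0.13  1.87 -0.03  0.73 -1.77] [ 0.1 -0.2  0.1]
0.03 ([0.0167, -0.0015, -0.0149], [0.0003, -0.0062, 0.0008])
0.0 ([0.0293, -0.0029, -0.0421], [0.0003, -0.0062, 0.0008])
```

View pics/w2.png

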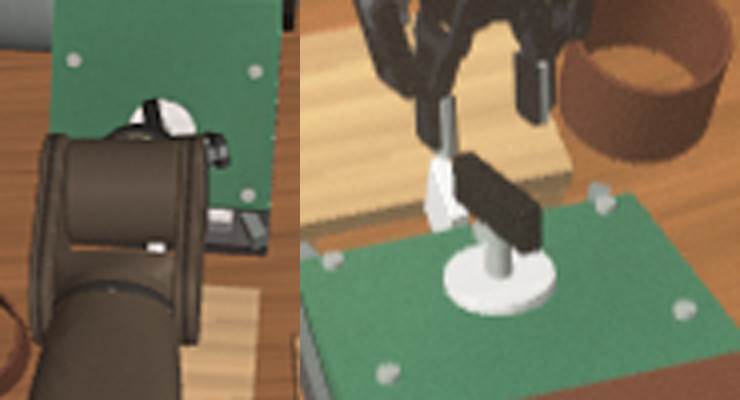

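Fingers straddle the wing: pads at (445,130) and (540,95), wing at (497,200). Descending.

Call:
{"method": "play_rows", "body": {
  "targets": [
    {"delta_pos":[0.0167,-0.0015,-0.0149],"delta_rot":[0,-0.006,0.001],"claw":50},
    {"delta_pos":[0.0167,-0.0015,-0.0149],"delta_rot":[0,-0.006,0.001],"claw":50},
    {"delta_pos":[0.023,-0.002,-0.0285],"delta_rot":[0,-0.006,0.001],"claw":50},
    {"delta_pos":[0.0293,-0.0029,-0.0421],"delta_rot":[0,-0.006,0.001],"claw":50},
    {"delta_pos":[0.0293,-0.0029,-0.0421],"delta_rot":[0,-0.006,0.001],"claw":50},
    {"delta_pos":[0.0293,-0.0029,-0.0421],"delta_rot":[0,-0.006,0.001],"claw":35},
    {"delta_pos":[0.0293,-0.0029,-0.0421],"delta_rot":[0,-0.006,0.001],"claw":25},
    {"delta_pos":[0.0293,-0.0029,-0.0421],"delta_rot":[0,-0.006,0.001],"claw":15},
    {"delta_pos":[0.0293,-0.0029,-0.0421],"delta_rot":[0,-0.006,0.001],"claw":8},
    {"delta_pos":[0.0293,-0.0029,-0.0421],"delta_rot":[0,-0.006,0.001],"claw":8},
    {"delta_pos":[0.0293,-0.0029,-0.0421],"delta_rot":[0,-0.006,0.001],"claw":8}
  ],
  "newtons": 40
}}

```text
time: 10.18
eef_pos: [0.6972, 0.0428, 0.1859]
tcp_rot: [-0.076, 0.534, 0.02, 0.842]
contact_force: [-4.1, 4.0, 4.7]
opening: 0.16
```

```bash
cat >> h.py <<'E'
def wst():
    s=ctrl.get_state();r=R.from_quat(s["tcp_rot"]).as_matrix();d=s["eef_pos"]-wing;f=s["contact_force"];y=r[:,1]
    print("t",s["time"].__round__(2),"ax/up/lat mm",(1000*np.array([d@ax,d@up,d@lat])).round(1),"F",np.array([f@ax,f@up,f@lat]).round(1),"Tax",(s["wrist_torque"]@ax).round(2),"th",np.arctan2(y@up,y@lat).round(3),"tilt",np.degrees(np.arccos(-r[:,0]@ax)).round(1),"q6",s["qpos"][5].round(2),"open",round(s["opening"],3)); return s
E
python3 -c "
from h import *
wst()
c=.0064
for th in (-.25,0.05,.3,.5,.7,.9): print(th,rel(*wpose(th,0,0.0055,.002)))
"
```

```text
t 10.18 ax/up/lat mm [13.2  4.7  1. ] F [ 6.2 -2.1  3.5] Tax -0.05 th -0.251 tilt 0.6 q6 -1.77 open 0.16
-0.25 ([0.0002, -0.001, -0.0117], [0.0003, 0.0032, -0.0004])
0.05 ([0.0002, -0.001, -0.0117], [0.0408, -0.0014, -0.0868])
0.3 ([0.0002, -0.001, -0.0117], [0.0746, -0.0053, -0.1587])
0.5 ([0.0002, -0.001, -0.0117], [0.1016, -0.0084, -0.2163])
0.7 ([0.0002, -0.001, -0.0117], [0.1286, -0.0115, -0.2738])
0.9 ([0.0002, -0.001, -0.0117], [0.1556, -0.0147, -0.3314])
```

Call:
{"method": "play_rows", "body": {
  "targets": [
    {"delta_pos":[0,0,0],"delta_rot":[0,0,0],"claw":8},
    {"delta_pos":[0,0,0],"delta_rot":[0,0,0],"claw":8},
    {"delta_pos":[0,0,0],"delta_rot":[0,0,0],"claw":8}
  ]
}}

```text
time: 10.43
eef_pos: [0.6971, 0.0429, 0.1861]
tcp_rot: [-0.076, 0.534, 0.02, 0.842]
contact_force: [-3.3, 2.2, 4.4]
opening: 0.156
```

```bash
python3 -c "
from h import *
wst()"
```

```text
t 10.43 ax/up/lat mm [13.4  4.7  1. ] F [ 5.5 -1.4  1.8] Tax -0.06 th -0.251 tilt 0.6 q6 -1.77 open 0.156
```

Call:
{"method": "play_rows", "body": {
  "targets": [
    {"delta_pos":[0,0,0],"delta_rot":[0,0,0],"claw":25},
    {"delta_pos":[0,0,0],"delta_rot":[0,0,0],"claw":35},
    {"delta_pos":[-0.002,-0.0005,-0.007],"delta_rot":[0,0.003,0],"claw":35},
    {"delta_pos":[-0.002,-0.0005,-0.007],"delta_rot":[0,0.003,0],"claw":35},
    {"delta_pos":[-0.002,-0.0005,-0.007],"delta_rot":[0,0.003,0],"claw":35},
    {"delta_pos":[-0.002,-0.0005,-0.007],"delta_rot":[0,0.003,0],"claw":35},
    {"delta_pos":[-0.002,-0.0005,-0.007],"delta_rot":[0,0.003,0],"claw":35}
  ]
}}

```text
time: 11.02
eef_pos: [0.6952, 0.0422, 0.179]
tcp_rot: [-0.076, 0.538, 0.02, 0.839]
contact_force: [1.0, 0.2, 0.7]
opening: 0.406
```

```bash
python3 -c "
from h import *
wst()"
```

```text
t 11.02 ax/up/lat mm [7.7 0.  0.2] F [0.2 1.1 0.3] Tax -0.03 th -0.251 tilt 0.0 q6 -1.77 open 0.406
```

Call:
{"method": "play_rows", "body": {
  "targets": [
    {"delta_pos":[0,0,0],"delta_rot":[0,0,0],"claw":25},
    {"delta_pos":[0,0,0],"delta_rot":[0,0,0],"claw":18},
    {"delta_pos":[0,0,0],"delta_rot":[0,0,0],"claw":13},
    {"delta_pos":[0,0,0],"delta_rot":[0,0,0],"claw":10},
    {"delta_pos":[0,0,0],"delta_rot":[0,0,0],"claw":10},
    {"delta_pos":[0,0,0],"delta_rot":[0,0,0],"claw":10}
  ]
}}

```text
time: 11.52
eef_pos: [0.6953, 0.0422, 0.1793]
tcp_rot: [-0.076, 0.538, 0.02, 0.839]
contact_force: [-0.3, -1.0, 0.6]
opening: 0.158
```

```bash
python3 -c "
from h import *
wst()
for th in (-.25,0.05,.3,.6,.9): print(th,rel(*wpose(th,0,0.0055,.002)))
"
```

```text
t 11.52 ax/up/lat mm [7.9 0.2 0.2] F [ 0.6  0.1 -1. ] Tax 0.0 th -0.252 tilt 0.1 q6 -1.77 open 0.158
-0.25 ([0.0021, -0.0004, -0.005], [0.0003, 0.0003, -0.0004])
0.05 ([0.0021, -0.0004, -0.005], [0.0404, -0.0043, -0.087])
0.3 ([0.0021, -0.0004, -0.005], [0.0739, -0.0081, -0.1591])
0.6 ([0.0021, -0.0004, -0.005], [0.114, -0.0127, -0.2456])
0.9 ([0.0021, -0.0004, -0.005], [0.1541, -0.0173, -0.3321])
```

Call:
{"method": "play_rows", "body": {
  "targets": [
    {"delta_pos":[0.0008,-0.0001,-0.0018],"delta_rot":[0,0,0],"claw":8},
    {"delta_pos":[0.0017,-0.0002,-0.0036],"delta_rot":[0,0,0],"claw":8},
    {"delta_pos":[0.0023,-0.0003,-0.005],"delta_rot":[0,0,0],"claw":8},
    {"delta_pos":[0.0023,-0.0003,-0.005],"delta_rot":[0,0,0],"claw":8},
    {"delta_pos":[0.0023,-0.0003,-0.005],"delta_rot":[0,0,0],"claw":8}
  ],
  "newtons": 60
}}

```text
time: 11.93
eef_pos: [0.6969, 0.042, 0.1766]
tcp_rot: [-0.076, 0.539, 0.02, 0.839]
contact_force: [-14.6, -0.1, 14.2]
opening: 0.151
```

```bash
python3 -c "
from h import *
wst()
"
```

```text
t 11.93 ax/up/lat mm [4.8 0.5 0.2] F [19.  -7.2 -1.8] Tax -0.02 th -0.252 tilt 0.1 q6 -1.77 open 0.151
```

Call:
{"method": "play_rows", "body": {
  "targets": [
    {"delta_pos":[0.0006,-0.0001,-0.0014],"delta_rot":[0.0067,-0.0008,-0.0144],"claw":8},
    {"delta_pos":[0.0006,-0.0001,-0.0014],"delta_rot":[0.0134,-0.0015,-0.0289],"claw":8},
    {"delta_pos":[0.0006,-0.0001,-0.0014],"delta_rot":[0.0201,-0.0023,-0.0433],"claw":8},
    {"delta_pos":[0.0006,-0.0001,-0.0014],"delta_rot":[0.0267,-0.003,-0.0577],"claw":8},
    {"delta_pos":[0.0006,-0.0001,-0.0014],"delta_rot":[0.0334,-0.0038,-0.0721],"claw":8},
    {"delta_pos":[0.0006,-0.0001,-0.0014],"delta_rot":[0.0401,-0.0046,-0.0866],"claw":8},
    {"delta_pos":[0.0006,-0.0001,-0.0014],"delta_rot":[0.0401,-0.0046,-0.0866],"claw":8}
  ]
}}

```text
time: 12.52
eef_pos: [0.6969, 0.0417, 0.1766]
tcp_rot: [0.051, 0.536, -0.061, 0.84]
contact_force: [-11.9, -0.2, 10.4]
opening: 0.152
```

```bash
python3 -c "
from h import *
wst()
"
```

```text
t 12.52 ax/up/lat mm [ 4.9  0.6 -0.1] F [14.4 -6.4 -1.5] Tax -0.01 th 0.049 tilt 0.2 q6 -1.47 open 0.152
```

Call:
{"method": "play_rows", "body": {
  "targets": [
    {"delta_pos":[0.0008,-0.0001,-0.0018],"delta_rot":[0.0053,-0.0006,-0.0115],"claw":8},
    {"delta_pos":[0.0008,-0.0001,-0.0018],"delta_rot":[0.0107,-0.0012,-0.0231],"claw":8},
    {"delta_pos":[0.0008,-0.0001,-0.0018],"delta_rot":[0.016,-0.0018,-0.0346],"claw":8},
    {"delta_pos":[0.0008,-0.0001,-0.0018],"delta_rot":[0.0214,-0.0024,-0.0462],"claw":8},
    {"delta_pos":[0.0008,-0.0001,-0.0018],"delta_rot":[0.0214,-0.0024,-0.0462],"claw":8}
  ]
}}

```text
time: 12.93
eef_pos: [0.697, 0.0415, 0.1767]
tcp_rot: [0.118, 0.531, -0.104, 0.833]
contact_force: [-14.1, -0.1, 12.7]
opening: 0.155
```

```bash
python3 -c "
from h import *
wst()
"
```

```text
t 12.93 ax/up/lat mm [ 4.9  0.7 -0.3] F [17.4 -7.4 -1.7] Tax 0.02 th 0.209 tilt 0.3 q6 -1.31 open 0.155
```

Call:
{"method": "play_rows", "body": {
  "targets": [
    {"delta_pos":[0.0007,-0.0001,-0.0018],"delta_rot":[0.0053,-0.0006,-0.0115],"claw":8},
    {"delta_pos":[0.0007,-0.0001,-0.0018],"delta_rot":[0.0107,-0.0012,-0.0231],"claw":8},
    {"delta_pos":[0.0007,-0.0001,-0.0018],"delta_rot":[0.016,-0.0018,-0.0346],"claw":8},
    {"delta_pos":[0.0007,-0.0001,-0.0018],"delta_rot":[0.0214,-0.0024,-0.0462],"claw":8},
    {"delta_pos":[0.0007,-0.0001,-0.0018],"delta_rot":[0.0214,-0.0024,-0.0462],"claw":8}
  ]
}}

```text
time: 13.35
eef_pos: [0.697, 0.0413, 0.1767]
tcp_rot: [0.184, 0.521, -0.147, 0.82]
contact_force: [-13.3, -0.9, 12.6]
opening: 0.152
```

```bash
python3 -c "
from h import *
wst()
"
```

```text
t 13.35 ax/up/lat mm [ 4.8  0.8 -0.5] F [16.9 -6.6 -2.4] Tax -0.03 th 0.37 tilt 0.4 q6 -1.15 open 0.152
```

Call:
{"method": "play_rows", "body": {
  "targets": [
    {"delta_pos":[0.0006,0.0001,-0.0018],"delta_rot":[0.0053,-0.0006,-0.0115],"claw":8},
    {"delta_pos":[0.0006,0.0001,-0.0018],"delta_rot":[0.0107,-0.0012,-0.0231],"claw":8},
    {"delta_pos":[0.0006,0.0001,-0.0018],"delta_rot":[0.016,-0.0018,-0.0346],"claw":8},
    {"delta_pos":[0.0006,0.0001,-0.0018],"delta_rot":[0.0214,-0.0024,-0.0462],"claw":8},
    {"delta_pos":[0.0006,0.0001,-0.0018],"delta_rot":[0.0214,-0.0024,-0.0462],"claw":8}
  ]
}}

```text
time: 13.77
eef_pos: [0.697, 0.0412, 0.1765]
tcp_rot: [0.249, 0.509, -0.188, 0.802]
contact_force: [-11.8, -1.1, 11.2]
opening: 0.154
```

```bash
python3 -c "
from h import *
wst()
"
```

```text
t 13.77 ax/up/lat mm [ 4.6  0.7 -0.7] F [15.  -5.8 -2.4] Tax -0.01 th 0.53 tilt 0.5 q6 -0.99 open 0.154
```

Call:
{"method": "play_rows", "body": {
  "targets": [
    {"delta_pos":[0.0007,0.0001,-0.002],"delta_rot":[0.0053,-0.0006,-0.0115],"claw":8},
    {"delta_pos":[0.0007,0.0001,-0.002],"delta_rot":[0.0107,-0.0012,-0.0231],"claw":8},
    {"delta_pos":[0.0007,0.0001,-0.002],"delta_rot":[0.016,-0.0018,-0.0346],"claw":8},
    {"delta_pos":[0.0007,0.0001,-0.002],"delta_rot":[0.016,-0.0018,-0.0346],"claw":8}
  ]
}}

```text
time: 14.1
eef_pos: [0.6975, 0.041, 0.175]
tcp_rot: [0.297, 0.497, -0.218, 0.786]
contact_force: [-5.1, -1.7, 4.8]
opening: 0.154
```

```bash
python3 -c "
from h import *
wst()
"
```

```text
t 14.1 ax/up/lat mm [ 3.   0.6 -0.8] F [ 6.4 -2.4 -2.2] Tax -0.01 th 0.651 tilt 0.5 q6 -0.87 open 0.154
```

It dropped into the slot at about 0.65 rad (axial force fell to the spring's own 6 N). Now I'll push right in.

Call:
{"method": "play_rows", "body": {
  "targets": [
    {"delta_pos":[0.0013,-0.0001,-0.0027],"delta_rot":[0.0027,-0.0003,-0.0058],"claw":8},
    {"delta_pos":[0.0025,-0.0003,-0.0054],"delta_rot":[0.004,-0.0005,-0.0087],"claw":8},
    {"delta_pos":[0.0038,-0.0003,-0.0082],"delta_rot":[0.004,-0.0005,-0.0087],"claw":8},
    {"delta_pos":[0.0048,-0.0004,-0.0109],"delta_rot":[0.004,-0.0005,-0.0087],"claw":8},
    {"delta_pos":[0.006,-0.0005,-0.0132],"delta_rot":[0.004,-0.0005,-0.0087],"claw":8},
    {"delta_pos":[0.006,-0.0005,-0.0132],"delta_rot":[0.004,-0.0005,-0.0087],"claw":8},
    {"delta_pos":[0.006,-0.0005,-0.0132],"delta_rot":[0.004,-0.0005,-0.0087],"claw":8}
  ],
  "newtons": 80
}}

```text
time: 14.68
eef_pos: [0.7032, 0.0403, 0.1631]
tcp_rot: [0.308, 0.494, -0.226, 0.781]
contact_force: [-9.4, -0.5, 9.1]
opening: 0.155
```

```bash
python3 -c "
from h import *
wst()
"
```

```text
t 14.68 ax/up/lat mm [-10.1   0.7  -0.9] F [12.2 -4.6 -1.6] Tax -0.01 th 0.68 tilt 0.6 q6 -0.84 open 0.155
```

Call:
{"method": "play_rows", "body": {
  "targets": [
    {"delta_pos":[0.0002,0,-0.0005],"delta_rot":[0.0134,-0.0015,-0.0289],"claw":8},
    {"delta_pos":[0.0002,0,-0.0005],"delta_rot":[0.0267,-0.003,-0.0577],"claw":8},
    {"delta_pos":[0.0002,0,-0.0005],"delta_rot":[0.0401,-0.0046,-0.0866],"claw":8},
    {"delta_pos":[0.0002,0,-0.0005],"delta_rot":[0.0535,-0.0061,-0.1154],"claw":8},
    {"delta_pos":[0.0002,0,-0.0005],"delta_rot":[0.0669,-0.0076,-0.1443],"claw":8},
    {"delta_pos":[0.0002,0,-0.0005],"delta_rot":[0.0802,-0.0091,-0.1731],"claw":8},
    {"delta_pos":[0.0002,0,-0.0005],"delta_rot":[0.0936,-0.0106,-0.202],"claw":8},
    {"delta_pos":[0.0002,0,-0.0005],"delta_rot":[0.107,-0.0122,-0.2308],"claw":8},
    {"delta_pos":[0.0002,0,-0.0005],"delta_rot":[0.107,-0.0122,-0.2308],"claw":8}
  ]
}}

```text
time: 15.43
eef_pos: [0.7024, 0.0397, 0.1628]
tcp_rot: [0.59, 0.368, -0.399, 0.597]
contact_force: [-9.9, -2.7, 7.7]
opening: 0.151
```

```bash
python3 -c "
from h import *
wst()
"
```

```text
t 15.43 ax/up/lat mm [-10.1  -0.1  -1.6] F [11.  -5.4 -3.8] Tax 0.0 th 1.483 tilt 0.7 q6 -0.05 open 0.151
```

Call:
{"method": "play_rows", "body": {
  "targets": [
    {"delta_pos":[0.0004,0.0003,-0.0003],"delta_rot":[0.0134,-0.0015,-0.0289],"claw":8},
    {"delta_pos":[0.0004,0.0003,-0.0003],"delta_rot":[0.0267,-0.003,-0.0577],"claw":8},
    {"delta_pos":[0.0004,0.0003,-0.0003],"delta_rot":[0.0401,-0.0046,-0.0866],"claw":8},
    {"delta_pos":[0.0004,0.0003,-0.0003],"delta_rot":[0.0535,-0.0061,-0.1154],"claw":8},
    {"delta_pos":[0.0004,0.0003,-0.0003],"delta_rot":[0.0669,-0.0076,-0.1443],"claw":8},
    {"delta_pos":[0.0004,0.0003,-0.0003],"delta_rot":[0.0802,-0.0091,-0.1731],"claw":8},
    {"delta_pos":[0.0004,0.0003,-0.0003],"delta_rot":[0.0869,-0.0099,-0.1875],"claw":8},
    {"delta_pos":[0.0004,0.0003,-0.0003],"delta_rot":[0.0936,-0.0106,-0.202],"claw":8},
    {"delta_pos":[0.0004,0.0003,-0.0003],"delta_rot":[0.0936,-0.0106,-0.202],"claw":8}
  ]
}}

```text
time: 16.18
eef_pos: [0.7015, 0.0397, 0.1624]
tcp_rot: [0.761, 0.211, -0.499, 0.357]
contact_force: [-9.2, -0.7, 7.1]
opening: 0.151
```

```bash
python3 -c "
from h import *
wst()
"
```

```text
t 16.18 ax/up/lat mm [-10.1  -1.   -1.6] F [10.3 -5.2 -1.8] Tax -0.02 th 2.184 tilt 0.8 q6 0.64 open 0.151
```

Not at the stop yet, so I'll continue in small steps.

Call:
{"method": "play_rows", "body": {
  "targets": [
    {"delta_pos":[0.0004,0.0002,-0.0002],"delta_rot":[0.0067,-0.0008,-0.0144],"claw":8},
    {"delta_pos":[0.0004,0.0002,-0.0002],"delta_rot":[0.0134,-0.0015,-0.0289],"claw":8},
    {"delta_pos":[0.0004,0.0002,-0.0002],"delta_rot":[0.0201,-0.0023,-0.0433],"claw":8},
    {"delta_pos":[0.0004,0.0002,-0.0002],"delta_rot":[0.0201,-0.0023,-0.0433],"claw":8}
  ]
}}

```text
time: 16.52
eef_pos: [0.7013, 0.0398, 0.1627]
tcp_rot: [0.785, 0.173, -0.514, 0.299]
contact_force: [-8.7, -0.3, 6.5]
opening: 0.15
```

```bash
python3 -c "
from h import *
wst()
"
```

```text
t 16.52 ax/up/lat mm [-9.8 -1.2 -1.6] F [ 9.5 -5.  -1.3] Tax -0.02 th 2.334 tilt 0.8 q6 0.79 open 0.15
```

Call:
{"method": "play_rows", "body": {
  "targets": [
    {"delta_pos":[0.0006,0.0002,-0.0005],"delta_rot":[0.0067,-0.0008,-0.0144],"claw":8},
    {"delta_pos":[0.0006,0.0002,-0.0005],"delta_rot":[0.0134,-0.0015,-0.0289],"claw":8},
    {"delta_pos":[0.0006,0.0002,-0.0005],"delta_rot":[0.0201,-0.0023,-0.0433],"claw":8},
    {"delta_pos":[0.0006,0.0002,-0.0005],"delta_rot":[0.0201,-0.0023,-0.0433],"claw":8}
  ]
}}

```text
time: 16.85
eef_pos: [0.7012, 0.0399, 0.1626]
tcp_rot: [0.804, 0.135, -0.525, 0.243]
contact_force: [-7.9, 0.4, 7.0]
opening: 0.147
```

```bash
python3 -c "
from h import *
wst()
"
```

```text
t 16.85 ax/up/lat mm [-9.7 -1.3 -1.5] F [ 9.7 -4.2 -0.5] Tax 1.2 th 2.476 tilt 0.8 q6 0.93 open 0.147
```

The stop has been met (1.2 N·m reaction). I'll ease out while holding the turn.

Call:
{"method": "play_rows", "body": {
  "targets": [
    {"delta_pos":[-0.0006,0.0001,0.0014],"delta_rot":[0.0027,-0.0003,-0.0058],"claw":8},
    {"delta_pos":[-0.0013,0.0001,0.0027],"delta_rot":[0.0027,-0.0003,-0.0058],"claw":8},
    {"delta_pos":[-0.0019,0.0002,0.0041],"delta_rot":[0.0027,-0.0003,-0.0058],"claw":8},
    {"delta_pos":[-0.0023,0.0003,0.005],"delta_rot":[0.0027,-0.0003,-0.0058],"claw":8},
    {"delta_pos":[-0.0025,0.0003,0.0054],"delta_rot":[0.0027,-0.0003,-0.0058],"claw":8},
    {"delta_pos":[-0.0025,0.0003,0.0054],"delta_rot":[0.0027,-0.0003,-0.0058],"claw":8}
  ]
}}

```text
time: 17.35
eef_pos: [0.6998, 0.0398, 0.1636]
tcp_rot: [0.807, 0.131, -0.525, 0.239]
contact_force: [20.1, -0.4, -19.1]
opening: 0.155
```

```bash
python3 -c "
from h import *
wst()
"
```

```text
t 17.35 ax/up/lat mm [-8.3 -2.1 -1.7] F [-25.8  10.    1.9] Tax 1.32 th 2.489 tilt 0.6 q6 0.95 open 0.155
```

Call:
{"method": "play_rows", "body": {
  "targets": [
    {"delta_pos":[0.0003,0,-0.0005],"delta_rot":[-0.002,0.0002,0.0043],"claw":8},
    {"delta_pos":[0.0003,0,-0.0005],"delta_rot":[-0.002,0.0002,0.0043],"claw":8},
    {"delta_pos":[0,0,0.0005],"delta_rot":[-0.004,0.0005,0.0087],"claw":8},
    {"delta_pos":[0,0,0.001],"delta_rot":[-0.004,0.0005,0.0087],"claw":8},
    {"delta_pos":[-0.0005,0,0.002],"delta_rot":[-0.004,0.0005,0.0087],"claw":8},
    {"delta_pos":[-0.0005,0,0.002],"delta_rot":[-0.004,0.0005,0.0087],"claw":8}
  ]
}}

```text
time: 17.85
eef_pos: [0.7001, 0.0399, 0.1636]
tcp_rot: [0.803, 0.139, -0.521, 0.252]
contact_force: [10.8, 1.3, -10.2]
opening: 0.155
```

```bash
python3 -c "
from h import *
wst()
"
```

```text
t 17.85 ax/up/lat mm [-8.4 -1.9 -1.6] F [-13.7   5.3   2.5] Tax 0.83 th 2.457 tilt 0.5 q6 0.92 open 0.155
```

Call:
{"method": "play_rows", "body": {
  "targets": [
    {"delta_pos":[0.0002,0,-0.0005],"delta_rot":[-0.004,0.0005,0.0087],"claw":8},
    {"delta_pos":[0.0002,0,-0.0005],"delta_rot":[-0.0067,0.0008,0.0144],"claw":8},
    {"delta_pos":[0.0,0,0.0005],"delta_rot":[-0.0067,0.0008,0.0144],"claw":8},
    {"delta_pos":[-0.0005,0,0.0015],"delta_rot":[-0.0067,0.0008,0.0144],"claw":8},
    {"delta_pos":[-0.0005,0,0.0015],"delta_rot":[-0.0067,0.0008,0.0144],"claw":8}
  ]
}}

```text
time: 18.27
eef_pos: [0.6993, 0.0401, 0.1661]
tcp_rot: [0.797, 0.151, -0.518, 0.27]
contact_force: [-5.9, 0.6, 5.1]
opening: 0.15
```

```bash
python3 -c "
from h import *
wst()
"
```

```text
t 18.27 ax/up/lat mm [-5.8 -1.5 -1.5] F [ 7.1 -3.2 -0. ] Tax 0.06 th 2.41 tilt 0.5 q6 0.87 open 0.15
```

Friction let go once the torque was relieved, and the plunge passed 15 mm into the notch. I'll ease out further, then open.

Call:
{"method": "play_rows", "body": {
  "targets": [
    {"delta_pos":[-0.0004,0,0.0009],"delta_rot":[0,0,0],"claw":8},
    {"delta_pos":[-0.0008,0.0001,0.0017],"delta_rot":[0,0,0],"claw":8},
    {"delta_pos":[-0.0009,0.0001,0.0019],"delta_rot":[0,0,0],"claw":8},
    {"delta_pos":[-0.0009,0.0001,0.0019],"delta_rot":[0,0,0],"claw":8}
  ]
}}

```text
time: 18.6
eef_pos: [0.6985, 0.0402, 0.1677]
tcp_rot: [0.797, 0.151, -0.518, 0.27]
contact_force: [0.1, 0.8, 0.4]
opening: 0.148
```

```bash
python3 -c "
from h import *
wst()
"
```

```text
t 18.6 ax/up/lat mm [-4.  -1.6 -1.5] F [0.4 0.2 0.8] Tax 0.03 th 2.411 tilt 0.6 q6 0.87 open 0.148
```

Plunge is about 11.9 mm with zero force, so it is locked. Release and retreat.

Call:
{"method": "play_rows", "body": {
  "targets": [
    {"delta_pos":[0,0,0],"delta_rot":[0,0,0],"claw":18},
    {"delta_pos":[0,0,0],"delta_rot":[0,0,0],"claw":26},
    {"delta_pos":[0,0,0],"delta_rot":[0,0,0],"claw":30},
    {"delta_pos":[0,0,0],"delta_rot":[0,0,0],"claw":30},
    {"delta_pos":[-0.0042,0.0005,0.0091],"delta_rot":[0,0,0],"claw":30},
    {"delta_pos":[-0.0126,0.0014,0.0272],"delta_rot":[0,0,0],"claw":30},
    {"delta_pos":[-0.0252,0.0029,0.0544],"delta_rot":[0,0,0],"claw":30},
    {"delta_pos":[-0.042,0.005,0.0906],"delta_rot":[0,0,0],"claw":30},
    {"delta_pos":[-0.08,0.005,0.12],"delta_rot":[0,0,0],"claw":30},
    {"delta_pos":[-0.12,0.005,0.13],"delta_rot":[0,0,0],"claw":30},
    {"delta_pos":[-0.16,0.005,0.14],"delta_rot":[0,0,0],"claw":30},
    {"delta_pos":[-0.16,0.005,0.14],"delta_rot":[0,0,0],"claw":30},
    {"delta_pos":[-0.16,0.005,0.14],"delta_rot":[0,0,0],"claw":30}
  ]
}}

```text
time: 19.68
eef_pos: [0.537, 0.0455, 0.3102]
tcp_rot: [0.798, 0.151, -0.516, 0.271]
contact_force: [0.9, -0.0, -0.4]
opening: 0.353
```

Run:
```python
from h import *
wst()
a=ctrl.read_camera("top")[110:270,190:370];b=ctrl.read_camera("scene")[190:340,280:480]
cv2.imwrite("pics/f.png",np.hstack([cv2.resize(a,(350,311),interpolation=2),cv2.resize(b,(415,311),interpolation=2)]))
P=wing-.012*ax+.015*ax
bar=up*np.cos(2.4)-lat*np.sin(2.4)
for n,o,s in(("top",(190,110),350/180),("scene",(280,190),415/200)):
    q=(proj(n,np.array([P+.035*bar,P-.035*bar])) -o)*s; print(n,q.round(), ((proj(n,place(bay,[-.098,0,.1]))-o)*s).round())
    q=(proj(n,np.array([P+.035*bar+.003*ax,P-.035*bar+.003*ax]))-o)*s; print(q.round())
```

```text
t 19.68 ax/up/lat mm [193.2 -87.3 -14.5] F [-0.7  0.6  0.1] Tax -0.02 th 2.41 tilt 0.5 q6 0.84 open 0.353
top [[203. 137.]
 [172. 101.]] [[186. 187.]]
[[203. 138.]
 [172. 101.]]
scene [[195. 156.]
 [256. 172.]] [[194. 141.]]
[[195. 154.]
 [256. 170.]]
```

View pics/f.png

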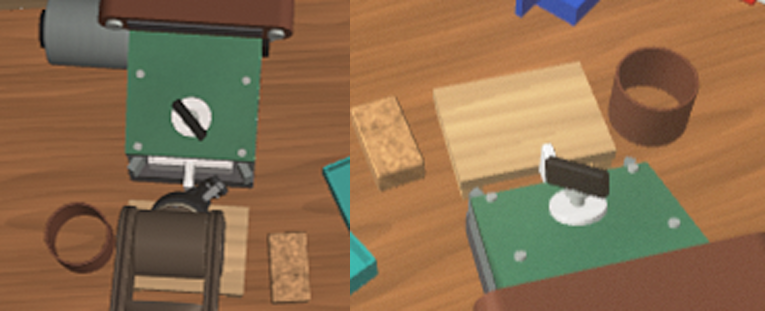

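The final view matches the prediction. The wing's top edge is at (548,155)–(608,172), predicted (545,156)–(606,172). The fin's end is at (188,185), predicted (186,187). The bystanders in view have not moved. Handing in.

```bash
python3 -c "
from plant import ctrl
print(ctrl.sign_off(), ctrl.get_state()['contact_force'])"
```

```text
the job is handed in; nothing more can be done
the job is handed in; nothing more can be done
```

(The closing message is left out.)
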